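# Put the deep sockets away in their holders

### The job

Put the four deep (tall) sockets away: stand each one upright, right down in the round grey holder of its own size - the smallest socket in the smallest holder, the next size in the next, up to the largest in the largest. Leave the two short sockets standing where they are, they are still in use.

Things in the scene. Friction and masses are not known exactly. Their poses are not given: they have to be found in the camera images.
- deep_22: the smallest of the four deep sockets: plain steel upright round barrel, 22 mm diameter, 80 mm tall, dark hexagon on its top face; stands loose on the bench (z = 0). Origin: centre of its underside; z axis along the barrel, up. Any grip across the barrel is alike.
- deep_34: the second smallest of the four deep sockets: plain steel upright round barrel, 34 mm diameter, 80 mm tall, dark hexagon on its top face; stands loose on the bench (z = 0). Origin: centre of its underside; z axis along the barrel, up. Any grip across the barrel is alike.
- deep_46: the second largest of the four deep sockets: plain steel upright round barrel, 46 mm diameter, 80 mm tall, dark hexagon on its top face; stands loose on the bench (z = 0). Origin: centre of its underside; z axis along the barrel, up. Any grip across the barrel is alike.
- deep_58: the largest of the four deep sockets: plain steel upright round barrel, 58 mm diameter, 80 mm tall, dark hexagon on its top face; stands loose on the bench (z = 0). Origin: centre of its underside; z axis along the barrel, up. Any grip across the barrel is alike.
- holder_a: the smallest of the four round socket holders, fixed to the bench: a shallow grey plastic dish with a thin black rubber floor, 46 mm across outside and 12 mm high, with a round recess 38 mm wide whose floor lies 4 mm above the bench. Origin: centre of its underside, at bench height; z up.
- holder_b: the second smallest of the four round socket holders, fixed to the bench: a shallow grey plastic dish with a thin black rubber floor, 58 mm across outside and 12 mm high, with a round recess 50 mm wide whose floor lies 4 mm above the bench. Origin: centre of its underside, at bench height; z up.
- holder_c: the second largest of the four round socket holders, fixed to the bench: a shallow grey plastic dish with a thin black rubber floor, 70 mm across outside and 12 mm high, with a round recess 62 mm wide whose floor lies 4 mm above the bench. Origin: centre of its underside, at bench height; z up.
- holder_d: the largest of the four round socket holders, fixed to the bench: a shallow grey plastic dish with a thin black rubber floor, 82 mm across outside and 12 mm high, with a round recess 74 mm wide whose floor lies 4 mm above the bench. Origin: centre of its underside, at bench height; z up.
- short_34: a short socket that stays out: same steel and shape as the deep ones, 34 mm diameter but only 40 mm tall; stands loose on the bench among them. Origin: centre of its underside; z up.
- short_46: a short socket that stays out: same steel and shape as the deep ones, 46 mm diameter but only 40 mm tall; stands loose on the bench among them. Origin: centre of its underside; z up.
Mind the look-alikes: they are no part of the job. What is shaped like the holder_d but green or purple is not meant.

How it is judged (in metres and radians):
At the end, for the whole second after the job is handed in: Each deep socket stands upright (within 0.1 rad) on the floor of the holder of its own size rank (within 12 mm of its centre, underside less than 8 mm above the bench), at rest; the two short sockets are upright and within 20 mm of where they started (horizontal distance between deep_22 and holder_a below 0.012 m and z of deep_22 in the frame of holder_a below 0.008 m and angle between each of deep_22, deep_34, deep_46, deep_58's own z axis and vertical below 0.1 rad and linear speed of each of deep_22, deep_34, deep_46, deep_58 below 0.02 m/s and angular speed of each of deep_22, deep_34, deep_46, deep_58 below 0.2 rad/s and horizontal distance between deep_34 and holder_b below 0.012 m and z of deep_34 in the frame of holder_b below 0.008 m and horizontal distance between deep_46 and holder_c below 0.012 m and z of deep_46 in the frame of holder_c below 0.008 m and horizontal distance between deep_58 and holder_d below 0.012 m and z of deep_58 in the frame of holder_d below 0.008 m and distance of each of short_34, short_46 from where it was at the start of the episode below 0.02 m and angle between each of short_34, short_46's own z axis and vertical below 0.15 rad); the robot touches nothing.
It fails at once if the 34 mm short socket is moved more than 20 mm or tipped over (distance of short_34 from where it was at the start of the episode above 0.02 m or angle between short_34's own z axis and vertical above 0.5 rad).
It fails at once if the 46 mm short socket is moved more than 20 mm or tipped over (distance of short_46 from where it was at the start of the episode above 0.02 m or angle between short_46's own z axis and vertical above 0.5 rad).
It also fails if it takes over 115 s, if anything falls off the work surface, if the arm or the gripper's body presses on something with over 40 N, if the wrist force passes 120 N, or if a joint passes its speed limit or range.

### The arm

A 6-joint arm with a two-finger parallel gripper is mounted at the origin on the work surface. World frame = base frame: x ahead of the robot, y to its left, z up, the work surface at z = 0. Lengths are in mm, angles in rad, forces in N, time in s.
With the tool pointing down it reaches from about 350 to 975 mm from the base axis. Payload 7.1 kg.
Tool frame: the origin (TCP) lies midway between the tips of the shut fingers; the grasp point (between the pads) lies 19 mm behind it (ctrl.grip_depth is the distance from the TCP to the grasp point, in mm); z points along the fingers, y is the line along which they close (so a half turn about z gives the same grasp; the last joint's range is limited). The gripper opens to 88 mm and grips with 3 to 60 N. Pads are 20 mm wide; open, the fingers measure 115 mm over their backs; the gripper's body (75 mm by 178 mm) begins 61 mm behind the grasp point.
Start: joints at [-1.145, 0.423, 1.63, -0, 1.089, -0.019], TCP at [268.938, -564.161, 222.675] pointing down, gripper open.
Joint ranges: [-3, 3], [-0.9, 2.11], [0.09, 2.58], [-1.31, 4.45], [0.11, 2.69], [-2.54, 2.54]. Speed limits (rad/s): [2.39, 2.39, 3.01, 3.14, 3.14, 3.14].

### API

Orientations are given as a rotation vector (axis times angle).
In Python, from workcell import ctrl, cams gives the robot as it stands.
- The arm moves only by the tool move_arm, never from a script. Its argument "steps" is a list of rows, each a list of 3 entries, a list of its own where there are three numbers: the shift along the tool's x, y, z in units of 25 mm (1.0 is 25 mm), then the turn about the tool's z in units of 5 degrees (1.0 is 5 degrees), then the closure, from 0 (fully open) to 1 (shut). A call has 1 to 20 rows; each row shifts and turns the commanded pose from where the row before left it, along the tool's axes as they then stand; what a row does not reach is not made up. A row lasts 1/12 s, in which the tool goes at most 41.7 mm and 7.16 degrees, less where a joint would pass 70% of its speed; a pose out of reach is approached as far as the arm can. A call is refused whole if a number of a shift passes 1 or a number of a turn 1, either way. A call with a gripper value outside its range is refused whole. The fingers move at their own pace and stop on an object; the grip force is fixed at half the most. Time passes only in rows, so rows that do not move let the fingers close. It gives the time, the measured TCP pose, the force, the opening and the grip force at its end, in the units of the state.
- ctrl.get_obs(): the state, without advancing time (a new reading comes with each control period).
- cams.get_image(name): name is "scene" or "side" or "wrist"; returns a dict with "image" (480x640x3 uint8, red, green, blue), "camera_matrix" (3x3 intrinsics, pixels), "xyz" and "rotation" of the camera in the world; the wrist camera has in their place "mount" (4x4, takes a point from camera to tool coordinates, whose origin is the TCP and whose axes are the flange's). Camera axes: x right, y down, z forward; pixel columns grow to the right and rows downward; lengths in mm; the calibration is good to about 2 mm. A picture is of the moment at which its call begins: read the wrist's pose just before it. There is no depth.
- ctrl.close_job(): hands the job in; it is judged then, once.
Trained networks look in the newest picture that a camera, given by its name, has taken for a name from the list of things; names that differ only in an ending like _2 or _b are one class to them, and where a whole thing is asked for, a point or a joint stands for the part that bears it (a point fixed in the world has none). Each returns a list of dicts, best first, with "p" (0 to 1); they miss things now and then, are a little off and sometimes report something else, mostly with a low value. They report only what shows in the picture. A call takes as long as a camera call. They do not tell look-alikes from the thing itself.
- cams.boxes_of(camera, thing): "rect" ([centre column, centre row, width, height] in pixels, round what is visible of it).
- cams.cut_out(camera, thing): "pixels" (480x640 bool, what is visible of it) and "rect" ([centre column, centre row, width, height] in pixels, round what is visible of it).
The state is a dict: "t": time; "qpos": joint angles; "qvel": joint speeds; "joint_torque": joint torques, N m; "ee_pos": TCP position; "orientation": TCP orientation; "ft_force": force on the tool from outside, world axes, zero at the start; "moment": the same for the moment, N m; "width": finger opening in mm; "grasp_force": force on a finger pad.
Only numpy, scipy, OpenCV 4.12 (cv2) and the standard library are available. Lean on these libraries where they do the work, as an engineer would, in place of code of your own. Each camera call takes 0.05 s, during which the arm holds its last target. There are 200 camera calls.

## Working session

There is one attempt and no reset: what is moved stays moved. The work goes in short steps, Python scripts to look and compute and a tool call to move; the robot and the scene stay as the last step left them, time stands still between calls to the robot, and variables do not carry over. Pictures are saved under pics/ and viewed, at most 14 in all, crops included, and the job is handed in when it is done.

Besides the shell and the picture viewer there is one more tool, called by a JSON object that holds its "name" and its "arguments". move_arm: Moves the arm, as the interface text tells. Its arguments: {"type":"object","properties":{"steps":{"type":"array"}},"required":["steps"]}

```bash
mkdir -p pics; ls
python3 - <<'E'
from workcell import ctrl,cams
import cv2,numpy as np
o=ctrl.get_obs();print(o['t'],o['ee_pos'],o['orientation'],o['width'])
for n in ['scene','side']:
    d=cams.get_image(n);cv2.imwrite(f'pics/{n}0.png',d['image'][:,:,::-1]);print(n,d['camera_matrix'],d['xyz'],d['rotation'])
E
```

```text
pics
0.0 [ 268.73116464 -563.66989644  221.92470694] [-3.06277922e+00 -6.92604442e-01  4.30313991e-04] 88.3457973327747
scene [[470.72225715   0.         326.86263309]
 [  0.         470.72225715 238.06746236]
 [  0.           0.           1.        ]] [1163.67895896   -9.9301443   833.66834151] [-1.91188527 -1.82499717  0.59898789]
side [[459.38624151   0.         321.95317431]
 [  0.         459.38624151 236.55159437]
 [  0.           0.           1.        ]] [405.86295278 447.55715958 576.25196467] [-0.50466497  2.77972665 -1.02371091]
```

View pics/scene0.png

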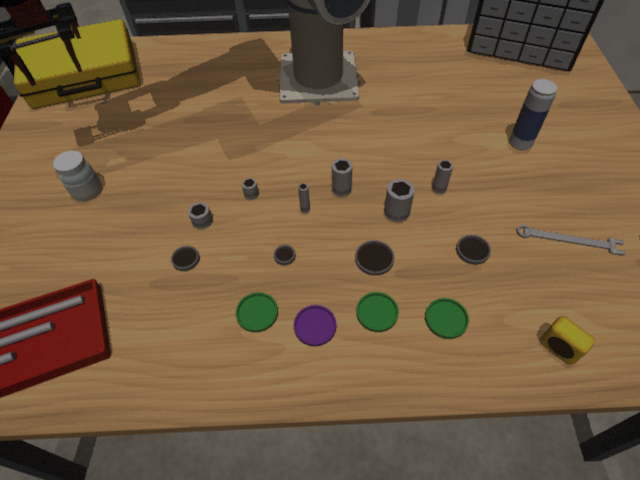

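View pics/side0.png

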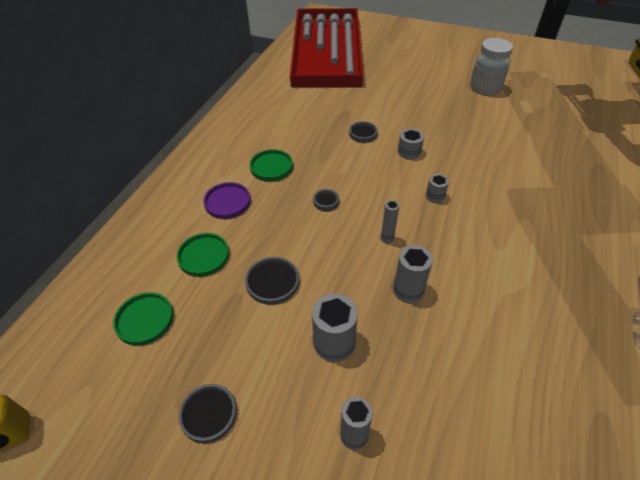

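Scene: deep sockets 22 (304,198), 46 (342,178), 58 (399,201) and 34 (443,177). Short 46 is at (201,215) and short 34 at (250,188). The dark-floored grey holders are at (285,254), (185,258), (473,249) and (375,257); the green and purple dishes are look-alikes. I'll fit cylinders to the masks in both cameras to get positions and sizes.

```bash
cat > h.py <<'E'
from workcell import ctrl,cams
import cv2,numpy as np
from scipy.optimize import least_squares
from scipy.spatial.transform import Rotation as R
A=np.linspace(0,2*np.pi,60)
def cyl(x,y,d,h,z=0):
    c=np.c_[x+d/2*np.cos(A),y+d/2*np.sin(A)]
    return np.r_[np.c_[c,0*A+z],np.c_[c,0*A+z+h]]
def cam(n):
    d=cams.get_image(n);r=np.array(d['rotation']);d['R']=r if r.shape==(3,3) else R.from_rotvec(r).as_matrix();return d
def proj(d,P):
    q=(P-d['xyz'])@d['R'];q=q@d['camera_matrix'].T;return q[:,:2]/q[:,2:]
def ray(d,u,v,z):
    w=d['R']@np.linalg.solve(d['camera_matrix'],[u,v,1.]);return d['xyz']+w*(z-d['xyz'][2])/w[2]
def bb(p): return np.r_[p.min(0),p.max(0)]
def mbb(m):
    v,u=np.nonzero(m);return np.array([u.min(),v.min(),u.max()+1,v.max()+1])-.5
def fit(d,b,h,z=0,dia=None):
    p0=ray(d,(b[0]+b[2])/2,(b[1]+b[3])/2,z+h/2)
    f=lambda s:bb(proj(d,cyl(s[0],s[1],s[2] if dia is None else dia,h,z)))-b
    r=least_squares(f,[p0[0],p0[1],40][:3 if dia is None else 2]);return r.x,np.sqrt(np.mean(r.fun**2))
E
python3 - <<'E'
from h import *
for n in ['scene','side']:
    d=cam(n)
    for t in ['holder_a','deep_22','deep_58','short_34']:
        for c in cams.cut_out(n,t):
            if c['p']<.2: continue
            b=mbb(c['pixels']); out=[]
            for h in ([12] if t[0]=='h' else [80,40]):
                x,e=fit(d,b,h); out+=[h,x.round(1),round(e,2)]
            col=d['image'][c['pixels']].mean(0).round()
            print(n,t,round(c['p'],2),np.round(c['rect']),col,*out)
E
```

```text
scene holder_a 0.83 [473. 252.  31.  33.] [49. 42. 36.] 12 [622.  306.2  68.8] 0.34
scene holder_a 0.83 [315. 325.  41.  42.] [81. 42. 96.] 12 [777.7 -31.5  81.5] 0.04
scene holder_a 0.74 [446. 319.  44.  39.] [44. 92. 44.] 12 [775.6 221.1  78.6] 0.11
scene holder_a 0.7 [187. 259.  26.  24.] [52. 45. 39.] 12 [ 612.2 -300.    56.1] 0.24
scene holder_a 0.7 [377. 314.  42.  42.] [46. 94. 46.] 12 [755.3  90.7  82.1] 0.07
scene holder_a 0.7 [256. 312.  47.  38.] [45. 93. 45.] 12 [ 744.8 -143.5   81. ] 0.23
scene holder_a 0.64 [283. 256.  22.  25.] [56. 49. 43.] 12 [614.3 -91.7  45.2] 0.02
scene holder_a 0.62 [374. 259.  37.  36.] [47. 41. 35.] 12 [631.   97.3  80.1] 0.13
scene deep_22 0.84 [305. 199.  13.  29.] [70. 63. 58.] 80 [491.4 -45.8  20.7] 0.33 40 [473.5 -46.7  35.9] 2.83
scene deep_22 0.74 [443. 179.  19.  37.] [68. 62. 58.] 80 [445.  267.5  32.7] 0.06 40 [425.8 274.8  52.1] 2.91
scene deep_22 0.73 [398. 201.  31.  39.] [71. 66. 62.] 80 [506.9 160.4  56.1] 0.14 40 [489.2 165.1  73.4] 2.83
scene deep_22 0.59 [341. 178.  19.  35.] [71. 64. 61.] 80 [433.6  39.5  45.1] 0.32 40 [414.2
[... 1805 characters left out ...]
0 [491.4 -62.6  37.8] 4.57
side deep_58 0.86 [334. 328.  43.  70.] [72. 71. 71.] 80 [504.4 163.4  55.8] 0.12 40 [508.5 151.4  69.3] 3.83
side deep_58 0.85 [356. 422.  32.  51.] [74. 71. 70.] 80 [440.7 269.9  34.2] 0.41 40 [442.  262.1  43.8] 2.28
side deep_58 0.8 [413. 276.  38.  59.] [69. 67. 66.] 80 [430.1  43.9  43.7] 0.31 40 [431.   27.2  61.2] 3.51
side short_34 0.92 [437. 188.  22.  29.] [66. 65. 64.] 80 [ 432.8 -145.7   10.1] 4.68 40 [ 434.2 -169.4   30.1] 0.28
side short_34 0.73 [413. 142.  28.  26.] [66. 65. 64.] 80 [ 503.3 -247.4   22.4] 4.72 40 [ 507.3 -274.8   42.8] 0.13
side short_34 0.49 [208. 413.  62.  60.] [44. 43. 42.] 80 [601.8 319.   44.9] 2.44 40 [610.5 313.1  58.6] 1.03
```

```bash
cat >> h.py <<'E'
P=dict(deep_22=(489.7,-44.4),deep_34=(442.9,268.7),deep_46=(431.9,41.7),deep_58=(505.6,161.9),
 a=(612.3,-89.6),b=(611,-298.5),c=(620.3,307.7),d=(629,98.5))
def go(*g):   # shift still needed, in tool axes, units of 25 mm
    o=ctrl.get_obs();p=np.array(o['ee_pos']);T=R.from_rotvec(o['orientation']).as_matrix()
    for n,z in g:
        q=np.r_[P[n],z];print(n,z,(T.T@(q-p)/25).round(2));p=q
    print(o['t'],np.round(o['ee_pos'],1),'z axis',T[:,2].round(3),round(o['width'],1),round(o['grasp_force'],1),np.round(o['ft_force'],1))
E
python3 - <<'E'
from h import *
d=cam('side')
for c in cams.cut_out('side','holder_c'):
    if abs(c['rect'][0]-208)<10: print(fit(d,mbb(c['pixels']),12))
c=cams.cut_out('side','short_34')
for k in c:
    if abs(k['rect'][0]-208)<10: print(fit(d,mbb(k['pixels']),12))
s=cam('scene')['image']; cv2.imwrite('pics/crop.png',cv2.resize(s[150:350,150:510,::-1],None,fx=2.2,fy=2.2,interpolation=cv2.INTER_CUBIC))
go(('deep_22',130),('deep_22',36),('deep_22',136),('a',136),('a',42),('a',140),('deep_34',140))
E
```

```text
(array([618.42918173, 309.87384919,  67.57578797]), np.float64(0.8412380446471366))
(array([752.10463539,  92.48778726,  81.18770231]), np.float64(0.13677598092228685))
deep_22 130 [ 16.92 -14.97   3.71]
deep_22 36 [-0.   -0.    3.76]
deep_22 136 [ 0.  0. -4.]
a 136 [3.65 3.74 0.  ]
a 42 [-0.   -0.    3.76]
a 140 [ 0.    0.   -3.92]
deep_34 140 [  0.05 -15.85  -0.  ]
0.8 [ 269.  -564.2  222.7] z axis [ 0. -0. -1.] 87.9 0.0 [ 0.1 -0.5  0.3]
```

View pics/crop.png

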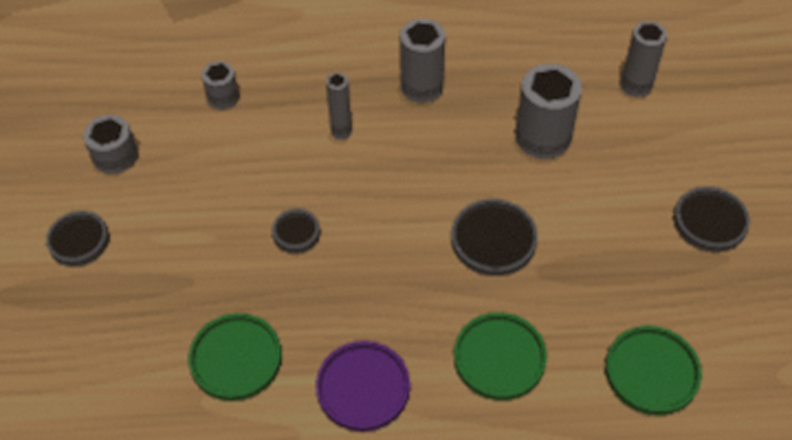

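Crop: the grey-rimmed, dark-floored dishes rank by fitted size as a (296,230), b (78,237), c (711,217) and d (494,236), measuring 45, 57, 69 and 81 mm. The green and purple dishes are not meant. The deep sockets are clearly taller than the two shorts at (220,85) and (110,145). Moving above deep_22.

{"name": "move_arm", "arguments": {"steps": [[[0.94, -0.83, 0.1], 0, 0], [[0.94, -0.83, 0.1], 0, 0], [[0.94, -0.83, 0.1], 0, 0], [[0.94, -0.83, 0.1], 0, 0], [[0.94, -0.83, 0.1], 0, 0], [[0.94, -0.83, 0.1], 0, 0], [[0.94, -0.83, 0.1], 0, 0], [[0.94, -0.83, 0.1], 0, 0], [[0.94, -0.83, 0.1], 0, 0], [[0.94, -0.83, 0.1], 0, 0], [[0.94, -0.83, 0.1], 0, 0], [[0.94, -0.83, 0.1], 0, 0], [[0.94, -0.83, 0.1], 0, 0], [[0.94, -0.83, 0.1], 0, 0], [[0.94, -0.83, 0.1], 0, 0], [[0.94, -0.83, 0.1], 0, 0], [[0.94, -0.83, 0.1], 0, 0], [[0.94, -0.83, 0.1], 0, 0], [[0, 0, 0], 0, 0], [[0, 0, 0], 0, 0]]}}

```text
t: 2.47
ee_pos: [490.4, -43.8, 177.6]
orientation: [3.063, 0.698, -0.0]
ft_force: [-0.5, 0.2, -0.1]
width: 87.7
grasp_force: 0.0
```

Run:
```python
from h import *
go(('deep_22',36)) 
o=ctrl.get_obs();d=cams.get_image('wrist');M=np.array(d['mount']);K=d['camera_matrix']
T=R.from_rotvec(o['orientation']).as_matrix();d['R']=T@M[:3,:3];d['xyz']=np.array(o['ee_pos'])+T@M[:3,3]
print(M.round(2))
for t,h in [('deep_22',80),('holder_a',12)]:
    for c in cams.cut_out('wrist',t):
        if c['p']>.2: print(t,np.round(c['rect']),fit(d,mbb(c['pixels']),h))
```

```text
deep_22 36 [-0.04  0.01  5.66]
2.4667 [490.4 -43.8 177.6] z axis [-0. -0. -1.] 87.7 0.0 [-0.5  0.2 -0.1]
[[  -0.     -0.96   -0.26   72.23]
 [   1.     -0.      0.     -1.  ]
 [  -0.     -0.26    0.96 -161.72]
 [   0.      0.      0.      1.  ]]
deep_22 [318. 238.  26.  40.] (array([487.0764187 , -44.22198852,  22.01915518]), np.float64(0.3508118033316543))
deep_22 [ 88. 102. 138.  87.] (array([504.14950709, 161.670098  ,  57.03794021]), np.float64(0.5630751419399128))
deep_22 [202. 254.  82.  72.] (array([429.91337631,  41.9355367 ,  44.00310482]), np.float64(0.1766119336274191))
deep_22 [  3. 131.   6.  30.] (array([4.59014475e+02, 2.18608075e+02, 7.83939207e-07]), np.float64(27.998992414253724))
deep_22 [539. 298.  69.  34.] (array([ 521.65899259, -249.76876085,    5.27934444]), np.float64(4.883772893728883))
holder_a [556.  34. 105.  61.] (array([ 725.78663645, -152.2281387 ,   62.21016662]), np.float64(11.323131435387094))
holder_a [422. 128.  56.  49.] (array([610.70227734, -89.43177548,  44.92930003]), np.float64(0.09844960687309288))
holder_a [605. 228.  70.  59.] (array([ 608.20410425, -298.43669291,   56.27257385]), np.float64(0.18602151832626046))
holder_a [237.  31. 104.  63.] (array([608.89144097,  91.79945481,  62.33635813]), np.float64(12.077106525877241))
```

Wrist view agrees to about 2 mm. Descending on deep_22 and closing.

{"name": "move_arm", "arguments": {"steps": [[[-0.07, 0, 0.8], 0, 0], [[0, 0, 0.8], 0, 0], [[0, 0, 0.8], 0, 0], [[0, 0, 0.8], 0, 0], [[0, 0, 0.8], 0, 0], [[0, 0, 0.8], 0, 0], [[0, 0, 0.8], 0, 0], [[0, 0, 0.06], 0, 0.3], [[0, 0, 0], 0, 1], [[0, 0, 0], 0, 1], [[0, 0, 0], 0, 1], [[0, 0, 0], 0, 1], [[0, 0, 0], 0, 1], [[0, 0, 0], 0, 1], [[0, 0, 0], 0, 1], [[0, 0, 0], 0, 1], [[0, 0, 0], 0, 1], [[0, 0, 0], 0, 1]]}}

```text
t: 4.12
ee_pos: [488.5, -45.7, 36.2]
orientation: [-3.064, -0.693, 0.0]
ft_force: [0.0, 0.8, 0.7]
width: 21.4
grasp_force: 30.0
```

{"name": "move_arm", "arguments": {"steps": [[[0, 0, -0.4], 0, 1], [[0, 0, -0.6], 0, 1], [[0, 0, -0.6], 0, 1], [[0.3, 0.3, 0], 0, 1], [[0.6, 0.6, 0], 0, 1], [[0.6, 0.6, 0], 0, 1], [[0.6, 0.6, 0], 0, 1], [[0.6, 0.6, 0], 0, 1], [[0.6, 0.6, 0], 0, 1], [[0.38, 0.39, 0], 0, 1], [[0, 0, 0], 0, 1], [[0, 0, 0.5], 0, 1], [[0, 0, 0.4], 0, 1], [[0, 0, 0.3], 0, 1], [[0, 0, 0.1], 0, 1], [[0, 0, 0.1], 0, 1], [[0, 0, 0], 0, 1], [[0, 0, 0], 0, 1]]}}

```text
t: 5.62
ee_pos: [611.1, -89.3, 41.2]
orientation: [3.064, 0.693, 0.0]
ft_force: [0.0, -0.4, -1.2]
width: 21.6
grasp_force: 30.0
```

```bash
cat >> h.py <<'E'
P.update(deep_22=(488.5,-44.3),deep_34=(441.5,268.7),deep_46=(430.7,41.8),deep_58=(504.8,162),
 a=(611.3,-89.5),b=(609.8,-298.5),c=(619.2,308),d=(628,98.5))
E
python3 - <<'E'
from h import *
for n in ['scene','side']:
    d=cam(n)
    for c in cams.cut_out(n,'deep_22'):
        b=mbb(c['pixels']);x,e=fit(d,b,80,5)
        if x[0]>570: print(n,x,e)
cv2.imwrite('pics/p1.png',d['image'][100:340,240:560,::-1].repeat(2,0).repeat(2,1))
go(('a',41))
E
```

```text
scene [614.47764067 -88.89305869  15.70088092] 0.16571146945995974
side [ 5.97789178e+02 -5.43482311e+01  1.32288621e-06] 9.084447857536551
a 41 [-0.   -0.    0.02]
5.8167 [611.4 -89.5  41.4] z axis [ 0.001 -0.    -1.   ] 21.5 30.0 [ 0.1  0.5 -1.4]
```

View pics/p1.png

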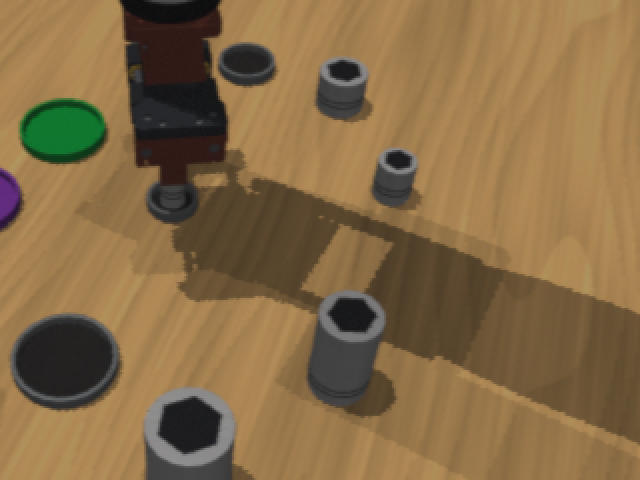

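The image shows the socket standing inside the small holder (crop 172,195). Release, retreat and go above deep_46.

{"name": "move_arm", "arguments": {"steps": [[[0, 0, 0.04], 0, 0.7], [[0, 0, 0], 0, 0.5], [[0, 0, 0], 0, 0.3], [[0, 0, 0], 0, 0.2], [[0, 0, -0.4], 0, 0], [[0, 0, -0.9], 0, 0], [[0, 0, -0.9], 0, 0], [[0, 0, -0.9], 0, 0], [[0, 0, -0.9], 0, 0], [[-0.43, -0.79, 0], 0, 0], [[-0.43, -0.79, 0], 0, 0], [[-0.43, -0.79, 0], 0, 0], [[-0.43, -0.79, 0], 0, 0], [[-0.43, -0.79, 0], 0, 0], [[-0.43, -0.79, 0], 0, 0], [[-0.43, -0.79, 0], 0, 0], [[-0.43, -0.79, 0], 0, 0], [[-0.43, -0.79, 0], 0, 0], [[-0.43, -0.79, 0], 0, 0], [[0, 0, 0], 0, 0]]}}

```text
t: 7.48
ee_pos: [425.6, 43.8, 140.4]
orientation: [-3.063, -0.695, 0.004]
ft_force: [-0.8, -0.3, 0.1]
width: 88.1
grasp_force: 0.0
```

Run:
```python
from h import *
for n in ['scene','side']:
    d=cam(n)
    for c in cams.cut_out(n,'deep_22'):
        b=mbb(c['pixels']);x,e=fit(d,b,80,4)
        if x[0]>570: print(n,c['p'],x,e)
go(('deep_46',36),('deep_46',146),('c',146),('c',41),('c',141),('deep_34',141))
```

```text
scene 0.84 [614.94612014 -91.03809542  17.10168332] 0.5302281269544151
side 0.79 [610.02327705 -88.24105092  21.92529728] 0.3360126201200717
deep_46 36 [-0.01  0.02  4.19]
deep_46 146 [ 0.01  0.   -4.4 ]
c 146 [11.39 -6.37  0.02]
c 41 [-0.01 -0.    4.2 ]
c 141 [ 0.01  0.   -4.  ]
deep_34 141 [-7.09 -1.64 -0.01]
7.6833 [430.6  42.4 140.9] z axis [ 0.002  0.    -1.   ] 88.0 0.0 [-0.3 -0.1  0.7]
```

{"name": "move_arm", "arguments": {"steps": [[[0, 0.02, 0.6], 0, 0], [[0, 0, 0.8], 0, 0], [[0, 0, 0.8], 0, 0], [[0, 0, 0.8], 0, 0], [[0, 0, 0.8], 0, 0], [[0, 0, 0.4], 0, 0], [[0, 0, 0], 0, 0], [[0, 0, 0], 0, 1], [[0, 0, 0], 0, 1], [[0, 0, 0], 0, 1], [[0, 0, 0], 0, 1], [[0, 0, 0], 0, 1], [[0, 0, 0], 0, 1], [[0, 0, 0], 0, 1], [[0, 0, -0.5], 0, 1], [[0, 0, -0.8], 0, 1], [[0, 0, -0.8], 0, 1], [[0, 0, -0.8], 0, 1], [[0, 0, -0.8], 0, 1], [[0, 0, -0.8], 0, 1]]}}

```text
t: 9.35
ee_pos: [428.3, 42.1, 148.1]
orientation: [-3.064, -0.693, 0.003]
ft_force: [-0.3, 0.1, -5.6]
width: 45.5
grasp_force: 30.0
```

{"name": "move_arm", "arguments": {"steps": [[[0.4, -0.22, 0], 0, 1], [[0.76, -0.42, 0], 0, 1], [[0.76, -0.42, 0], 0, 1], [[0.76, -0.42, 0], 0, 1], [[0.76, -0.42, 0], 0, 1], [[0.76, -0.42, 0], 0, 1], [[0.76, -0.42, 0], 0, 1], [[0.76, -0.42, 0], 0, 1], [[0.76, -0.42, 0], 0, 1], [[0.76, -0.42, 0], 0, 1], [[0.76, -0.42, 0], 0, 1], [[0.76, -0.42, 0], 0, 1], [[0.76, -0.42, 0], 0, 1], [[0.76, -0.42, 0], 0, 1], [[0.76, -0.42, 0], 0, 1], [[0.35, -0.25, 0], 0, 1], [[0, 0, 0], 0, 1], [[0, 0, 0], 0, 1]]}}

```text
t: 10.85
ee_pos: [616.9, 308.0, 145.7]
orientation: [3.063, 0.694, -0.005]
ft_force: [-0.8, -0.5, -6.3]
width: 45.7
grasp_force: 30.0
```

Run:
```python
from h import *
for n in ['scene','side']:
    d=cam(n)
    for c in cams.cut_out(n,'holder_c'):
        b=mbb(c['pixels']);x,e=fit(d,b,12)
        if x[1]>260 and x[0]<680: print(n,c['p'],x,e)
o=ctrl.get_obs();d=cams.get_image('wrist');M=np.array(d['mount'])
T=R.from_rotvec(o['orientation']).as_matrix();d['R']=T@M[:3,:3];d['xyz']=np.array(o['ee_pos'])+T@M[:3,3]
for t,h in [('deep_22',80),('holder_a',12)]:
    for c in cams.cut_out('wrist',t):
        x,e=fit(d,mbb(c['pixels']),h)
        if c['p']>.2 and e<1.5: print(t,np.round(c['rect']),x,e)
go(('c',41),('c',141),('deep_34',141))
```

```text
scene 0.7 [619.50346909 306.75144894  66.89673378] 0.20030510299309248
side 0.68 [617.26563407 309.40883872  68.81126764] 0.3470213890733399
holder_a [498. 107. 110. 109.] [771.18738635 224.05266742  81.48206181] 0.008907828831639056
c 41 [ 0.05 -0.    4.27]
c 141 [-0.  0. -4.]
deep_34 141 [-7.09 -1.63  0.  ]
11.2 [618.  307.4 147.9] z axis [ 0. -0. -1.] 45.3 30.0 [-0.   0.2 -5.9]
```

{"name": "move_arm", "arguments": {"steps": [[[0.02, 0, 0.5], 0, 1], [[0, 0, 0.8], 0, 1], [[0, 0, 0.8], 0, 1], [[0, 0, 0.8], 0, 1], [[0, 0, 0.8], 0, 1], [[0, 0, 0.3], 0, 1], [[0, 0, 0.15], 0, 1], [[0, 0, 0.1], 0, 1], [[0, 0, 0], 0, 1], [[0, 0, 0], 0, 1], [[0, 0, 0], 0, 1]]}}

```text
t: 12.12
ee_pos: [619.4, 308.6, 42.7]
orientation: [-3.064, -0.693, -0.003]
ft_force: [-0.1, 0.7, -4.6]
width: 45.7
grasp_force: 30.0
```

```bash
python3 - <<'E'
from h import *
for n in ['scene','side']:
    d=cam(n)
    for c in cams.cut_out(n,'deep_22'):
        b=mbb(c['pixels']);x,e=fit(d,b,80,4)
        if x[0]>520: print(n,c['p'],x,e)
    I=d['image'];I=I[200:300,420:530] if n=='scene' else I[330:480,130:290]
    cv2.imwrite(f'pics/p2{n}.png',I[:,:,::-1].repeat(3,0).repeat(3,1))
go(('c',41),('c',141),('deep_34',141))
E
python3 -c "
import cv2,numpy as np
a=cv2.imread('pics/p2scene.png');b=cv2.imread('pics/p2side.png');c=np.zeros((450,810,3),'u1');c[:300,:330]=a;c[:,330:]=b;cv2.imwrite('pics/p2.png',c[:,:800])"
```

```text
scene 0.84 [614.9355567  -90.96984819  19.1070043 ] 0.015517322149526652
scene 0.75 [630.95306578 306.87994424  33.72759082] 1.8773211295545202
side 0.78 [605.12825836 303.50896308  28.99329869] 5.694175547016447
side 0.56 [610.78189396 -87.95053342  20.7897629 ] 0.14173824885597827
c 41 [0.   0.02 0.04]
c 141 [ 0. -0. -4.]
deep_34 141 [-7.09 -1.64 -0.01]
12.3167 [618.9 308.4  42.1] z axis [ 0.001  0.    -1.   ] 45.5 30.0 [ 0.2 -0.5 -5.4]
```

View pics/p2.png

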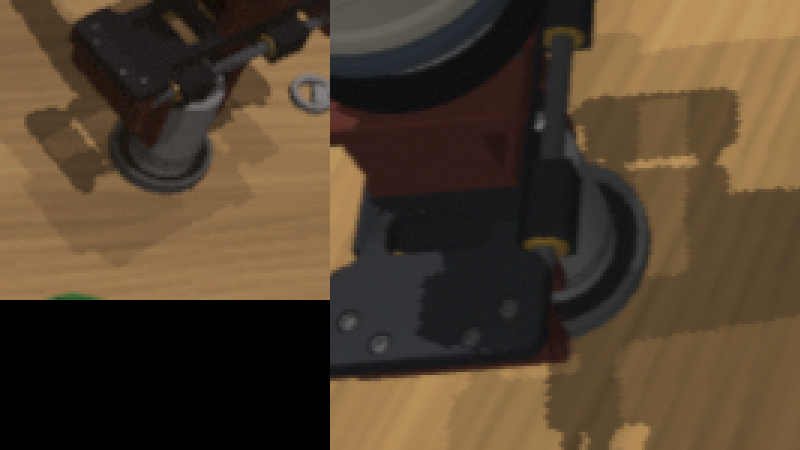

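deep_46 is inside holder_c in both views (160,155 and 600,245). Release and go above deep_34.

{"name": "move_arm", "arguments": {"steps": [[[0, 0, 0.05], 0, 1], [[0, 0, 0], 0, 0.35], [[0, 0, 0], 0, 0.2], [[0, 0, 0], 0, 0], [[0, 0, -0.4], 0, 0], [[0, 0, -0.9], 0, 0], [[0, 0, -0.9], 0, 0], [[0, 0, -0.9], 0, 0], [[0, 0, -0.9], 0, 0], [[-0.5, -0.13, 0], 0, 0], [[-0.94, -0.21, 0], 0, 0], [[-0.94, -0.21, 0], 0, 0], [[-0.94, -0.21, 0], 0, 0], [[-0.94, -0.21, 0], 0, 0], [[-0.94, -0.21, 0], 0, 0], [[-0.94, -0.21, 0], 0, 0], [[-0.94, -0.21, 0], 0, 0], [[0, 0, 0], 0, 0], [[0, 0, 0], 0, 0]]}}

```text
t: 13.9
ee_pos: [441.3, 268.3, 141.3]
orientation: [-3.064, -0.694, -0.002]
ft_force: [0.2, 0.7, 0.0]
width: 87.8
grasp_force: 0.0
```

Run:
```python
from h import *
for n in ['scene','side']:
    d=cam(n)
    for c in cams.cut_out(n,'deep_22'):
        b=mbb(c['pixels']);x,e=fit(d,b,80,4)
        if x[0]>520: print(n,c['p'],x,e)
o=ctrl.get_obs();d=cams.get_image('wrist');M=np.array(d['mount'])
T=R.from_rotvec(o['orientation']).as_matrix();d['R']=T@M[:3,:3];d['xyz']=np.array(o['ee_pos'])+T@M[:3,3]
for c in cams.cut_out('wrist','deep_22'):
        x,e=fit(d,mbb(c['pixels']),80)
        if c['p']>.2 and e<1.5: print('w',np.round(c['rect']),x,e)
go(('deep_34',36),('deep_34',146),('b',146),('b',41),('b',141),('deep_58',141))
```

```text
scene 0.77 [624.60839595 306.00326996  43.23129404] 0.42138000559545025
scene 0.55 [613.69806853 -91.02159913  18.10982614] 0.26119188747309613
side 0.89 [618.92071541 309.48376078  45.23036474] 0.5759082071738403
w [486. 236. 122.  95.] [504.33772827 162.39968395  55.86622718] 0.12295661854464061
w [316. 250.  49.  70.] [440.75383884 269.48200033  32.26329912] 0.5910225032113511
deep_34 36 [-0.04 -0.03  4.17]
deep_34 146 [ 0.  -0.  -4.4]
b 146 [-3.68 23.38 -0.  ]
b 41 [-0.   0.   4.2]
b 141 [ 0. -0. -4.]
deep_58 141 [  4.13 -18.44   0.  ]
14.2 [442.5 268.4 140.3] z axis [ 0.001  0.    -1.   ] 87.7 0.0 [0.5 0.3 0.4]
```

{"name": "move_arm", "arguments": {"steps": [[[-0.04, -0.03, 0.6], 0, 0], [[0, 0, 0.8], 0, 0], [[0, 0, 0.8], 0, 0], [[0, 0, 0.8], 0, 0], [[0, 0, 0.8], 0, 0], [[0, 0, 0.4], 0, 0], [[0, 0, 0], 0, 0], [[0, 0, 0], 0, 1], [[0, 0, 0], 0, 1], [[0, 0, 0], 0, 1], [[0, 0, 0], 0, 1], [[0, 0, 0], 0, 1], [[0, 0, 0], 0, 1], [[0, 0, 0], 0, 1], [[0, 0, -0.5], 0, 1], [[0, 0, -0.8], 0, 1], [[0, 0, -0.8], 0, 1], [[0, 0, -0.8], 0, 1], [[0, 0, -0.8], 0, 1], [[0, 0, -0.8], 0, 1]]}}

```text
t: 15.87
ee_pos: [439.8, 268.0, 148.3]
orientation: [3.064, 0.693, -0.002]
ft_force: [0.6, 1.0, -3.2]
width: 33.8
grasp_force: 30.0
```

{"name": "move_arm", "arguments": {"steps": [[[-0.08, 0.5, 0], 0, 1], [[-0.15, 0.95, 0], 0, 1], [[-0.15, 0.95, 0], 0, 1], [[-0.15, 0.95, 0], 0, 1], [[-0.15, 0.95, 0], 0, 1], [[-0.15, 0.95, 0], 0, 1], [[-0.15, 0.95, 0], 0, 1], [[-0.15, 0.95, 0], 0, 1], [[-0.15, 0.95, 0], 0, 1], [[-0.15, 0.95, 0], 0, 1], [[-0.15, 0.95, 0], 0, 1], [[-0.15, 0.95, 0], 0, 1], [[-0.15, 0.95, 0], 0, 1], [[-0.15, 0.95, 0], 0, 1], [[-0.15, 0.95, 0], 0, 1], [[-0.15, 0.95, 0], 0, 1], [[-0.15, 0.95, 0], 0, 1], [[-0.15, 0.95, 0], 0, 1], [[-0.15, 0.95, 0], 0, 1], [[-0.15, 0.95, 0], 0, 1]]}}

```text
t: 17.53
ee_pos: [572.7, -183.3, 146.1]
orientation: [-3.063, -0.692, 0.003]
ft_force: [0.1, 0.7, -2.9]
width: 33.5
grasp_force: 30.0
```

Run:
```python
from h import *
for n in ['scene','side']:
    d=cam(n)
    for c in cams.cut_out(n,'holder_c'):
        b=mbb(c['pixels']);x,e=fit(d,b,12)
        if x[1]<-200 and x[0]<680: print(n,c['p'],x,e)
go(('b',41))
```

```text
scene 0.8 [ 610.84455881 -300.18496018   59.63882464] 0.06409024153145333
side 0.67 [ 607.39651169 -292.55123438   53.31882508] 0.8420784336450129
b 41 [-0.64  4.84  4.2 ]
17.7333 [ 572.5 -182.4  146.2] z axis [-0.002  0.001 -1.   ] 33.4 30.0 [ 0.1  0.8 -3.2]
```

{"name": "move_arm", "arguments": {"steps": [[[-0.1, 0.6, 0], 0, 1], [[-0.12, 0.95, 0], 0, 1], [[-0.12, 0.95, 0], 0, 1], [[-0.12, 0.95, 0], 0, 1], [[-0.1, 0.9, 0], 0, 1], [[-0.08, 0.49, 0], 0, 1], [[0, 0, 0], 0, 1], [[0, 0, 0.8], 0, 1], [[0, 0, 0.8], 0, 1], [[0, 0, 0.8], 0, 1], [[0, 0, 0.6], 0, 1], [[0, 0, 0], 0, 1], [[0, 0, 0], 0, 1]]}}

```text
t: 18.82
ee_pos: [610.7, -296.9, 71.8]
orientation: [-3.062, -0.694, 0.003]
ft_force: [0.2, 0.1, -3.1]
width: 33.2
grasp_force: 30.0
```

Run:
```python
from h import *
go(('b',41))
d=cam('scene');e=cam('side')
a=d['image'][190:300,130:260].repeat(3,0).repeat(3,1);b=e['image'][50:180,300:450].repeat(3,0).repeat(3,1)
c=np.zeros((390,840,3),'u1');c[:330,:390]=a;c[:,390:]=b;cv2.imwrite('pics/p3.png',c[:,:800,::-1])
```

```text
b 41 [-0.06  0.04  1.23]
18.8167 [ 610.7 -296.9   71.8] z axis [-0.002  0.001 -1.   ] 33.2 30.0 [ 0.2  0.1 -3.1]
```

View pics/p3.png

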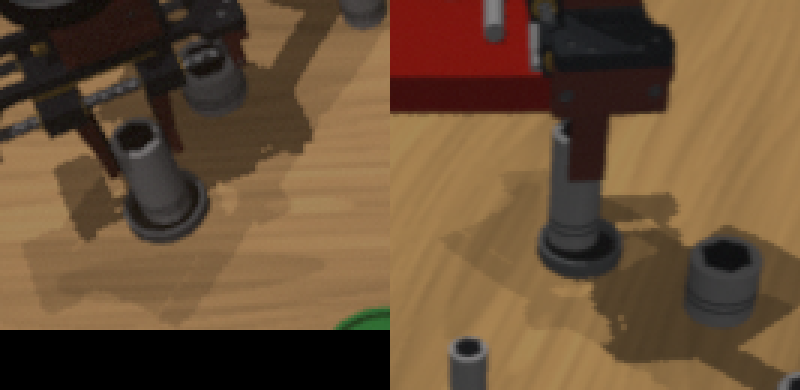

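The socket is just above holder_b in both views (165,205 and 578,245). Lower, release and rise.

{"name": "move_arm", "arguments": {"steps": [[[-0.05, 0.04, 0.4], 0, 1], [[0, 0, 0.4], 0, 1], [[0, 0, 0.25], 0, 1], [[0, 0, 0.15], 0, 1], [[0, 0, 0.03], 0, 1], [[0, 0, 0], 0, 1], [[0, 0, 0], 0, 1], [[0, 0, 0], 0, 0.5], [[0, 0, 0], 0, 0.35], [[0, 0, 0], 0, 0.2], [[0, 0, -0.4], 0, 0], [[0, 0, -0.9], 0, 0], [[0, 0, -0.9], 0, 0], [[0, 0, -0.9], 0, 0], [[0, 0, -0.9], 0, 0], [[0.1, -0.5, 0], 0, 0], [[0.2, -0.9, 0], 0, 0], [[0.2, -0.9, 0], 0, 0], [[0.2, -0.9, 0], 0, 0], [[0.2, -0.9, 0], 0, 0]]}}

```text
t: 20.58
ee_pos: [585.8, -195.7, 141.1]
orientation: [-3.064, -0.692, 0.002]
ft_force: [-0.2, 1.2, -0.5]
width: 87.9
grasp_force: 0.0
```

Run:
```python
from h import *
for n in ['scene','side']:
    d=cam(n)
    for c in cams.cut_out(n,'deep_22'):
        b=mbb(c['pixels']);x,e=fit(d,b,80,4)
        if x[0]>520: print(n,c['p'],x,e)
go(('deep_58',141))
```

```text
scene 0.87 [623.41261224 307.24949494  45.41646008] 0.36069922847287517
scene 0.86 [ 616.3107404  -300.99994069   30.19403622] 0.13614185747175242
scene 0.54 [613.645706   -91.96778615  21.29407543] 0.0679221108008173
side 0.91 [619.20769171 308.94299373  44.65890471] 0.16489614532666821
side 0.82 [611.21710902 -89.10921135  20.0692628 ] 0.43568887788743543
side 0.6 [ 616.28835249 -296.05504624   29.88176822] 0.1913058766795302
deep_58 141 [  3.23 -14.35   0.02]
20.7833 [ 586.7 -196.5  141.5] z axis [-0.001  0.    -1.   ] 87.7 0.0 [ 1.  -0.3  0.9]
```

{"name": "move_arm", "arguments": {"steps": [[[0.21, -0.95, 0], 0, 0], [[0.21, -0.95, 0], 0, 0], [[0.21, -0.95, 0], 0, 0], [[0.21, -0.95, 0], 0, 0], [[0.21, -0.95, 0], 0, 0], [[0.21, -0.95, 0], 0, 0], [[0.21, -0.95, 0], 0, 0], [[0.21, -0.95, 0], 0, 0], [[0.21, -0.95, 0], 0, 0], [[0.21, -0.95, 0], 0, 0], [[0.21, -0.95, 0], 0, 0], [[0.21, -0.95, 0], 0, 0], [[0.21, -0.95, 0], 0, 0], [[0.21, -0.95, 0], 0, 0], [[0.21, -0.95, 0], 0, 0], [[0.08, -0.1, 0], 0, 0], [[0, 0, 0], 0, 0], [[0, 0, 0], 0, 0]]}}

```text
t: 22.28
ee_pos: [506.0, 160.8, 141.8]
orientation: [3.064, 0.693, 0.0]
ft_force: [-0.1, -0.2, 0.3]
width: 87.5
grasp_force: 0.0
```

Run:
```python
from h import *
go(('deep_58',36),('deep_58',66),('d',66),('d',41))
for n in ['scene','side']:
    d=cam(n)
    for c in cams.cut_out(n,'deep_22'):
        b=mbb(c['pixels']);x,e=fit(d,b,80,4)
        if x[1]<-200: print(n,c['p'],x,e)
    if n=='scene': a=d['image'][190:300,130:260].repeat(3,0).repeat(3,1)
b=d['image'][50:180,300:450].repeat(3,0).repeat(3,1)
c=np.zeros((390,840,3),'u1');c[:330,:390]=a;c[:,390:]=b;cv2.imwrite('pics/p4.png',c[:,:800,::-1])
```

```text
deep_58 36 [-0.02 -0.07  4.23]
deep_58 66 [-0.   0.  -1.2]
d 66 [3.36 4.41 0.  ]
d 41 [ 0. -0.  1.]
22.2833 [506.  160.8 141.8] z axis [ 0. -0. -1.] 87.5 0.0 [-0.1 -0.2  0.3]
scene 0.71 [ 616.37340797 -299.9694743    31.43774855] 0.3680951553297197
```

View pics/p4.png

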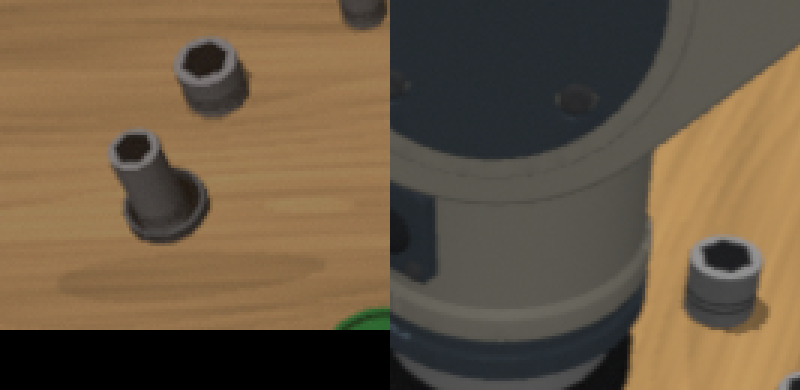

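deep_34 stands in holder_b (155,190). Now pick up deep_58.

{"name": "move_arm", "arguments": {"steps": [[[-0.02, -0.05, 0.6], 0, 0], [[0, 0, 0.8], 0, 0], [[0, 0, 0.8], 0, 0], [[0, 0, 0.8], 0, 0], [[0, 0, 0.8], 0, 0], [[0, 0, 0.43], 0, 0], [[0, 0, 0], 0, 0], [[0, 0, 0], 0, 1], [[0, 0, 0], 0, 1], [[0, 0, 0], 0, 1], [[0, 0, 0], 0, 1], [[0, 0, 0], 0, 1], [[0, 0, 0], 0, 1], [[0, 0, -0.4], 0, 1], [[0, 0, -0.6], 0, 1], [[0, 0, -0.6], 0, 1], [[0, 0, 0], 0, 1]]}}

```text
t: 23.9
ee_pos: [505.2, 162.8, 78.1]
orientation: [-3.064, -0.693, -0.004]
ft_force: [1.1, 0.3, -7.1]
width: 57.3
grasp_force: 30.0
```

Run:
```python
from h import *
cam('scene')
go(('d',76),('d',41))
```

```text
d 76 [3.34 4.44 0.05]
d 41 [-0.  -0.   1.4]
23.95 [504.8 162.6  77.1] z axis [ 0.002  0.001 -1.   ] 57.5 30.0 [ 0.6 -0.3 -8.5]
```

{"name": "move_arm", "arguments": {"steps": [[[0.3, 0.4, 0], 0, 1], [[0.55, 0.73, 0], 0, 1], [[0.55, 0.73, 0], 0, 1], [[0.55, 0.73, 0], 0, 1], [[0.55, 0.73, 0], 0, 1], [[0.55, 0.73, 0], 0, 1], [[0.29, 0.39, 0], 0, 1], [[0, 0, 0], 0, 1], [[0, 0, 0], 0, 1], [[0, 0, 0.4], 0, 1], [[0, 0, 0.4], 0, 1], [[0, 0, 0], 0, 1], [[0, 0, 0], 0, 1]]}}

```text
t: 25.03
ee_pos: [625.9, 98.4, 54.7]
orientation: [-3.064, -0.694, 0.005]
ft_force: [0.7, 0.0, -6.9]
width: 57.6
grasp_force: 30.0
```

Run:
```python
from h import *
d=cam('scene');e=cam('side')
go(('d',41))
a=d['image'][180:300,310:440].repeat(3,0).repeat(3,1);b=e['image'][190:330,200:340].repeat(3,0).repeat(3,1)
c=np.zeros((420,810,3),'u1');c[:360,:390]=a;c[:,390:]=b;cv2.imwrite('pics/p5.png',c[:,:800,::-1])
```

```text
d 41 [0.03 0.01 0.6 ]
25.1333 [627.3  98.5  56. ] z axis [-0. -0. -1.] 57.6 30.0 [-0.3 -0.2 -7.1]
```

View pics/p5.png

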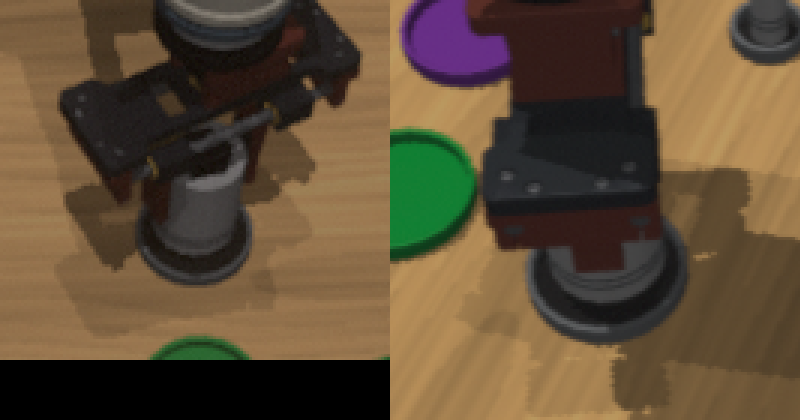

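deep_58 is over the recess of holder_d in both views (195,240 and 607,280). Lower, release and retreat.

{"name": "move_arm", "arguments": {"steps": [[[0.02, 0, 0.2], 0, 1], [[0, 0, 0.2], 0, 1], [[0, 0, 0.1], 0, 1], [[0, 0, 0.05], 0, 1], [[0, 0, 0.03], 0, 1], [[0, 0, 0], 0, 1], [[0, 0, 0], 0, 1], [[0, 0, 0], 0, 0.25], [[0, 0, 0], 0, 0.1], [[0, 0, 0], 0, 0], [[0, 0, 0], 0, 0], [[0, 0, -0.4], 0, 0], [[0, 0, -0.9], 0, 0], [[0, 0, -0.9], 0, 0], [[0, 0, -0.9], 0, 0], [[0, 0, -0.9], 0, 0], [[-0.9, 0, -0.4], 0, 0], [[-0.9, 0, -0.4], 0, 0], [[-0.9, 0, 0], 0, 0], [[-0.9, 0, 0], 0, 0]]}}

```text
t: 26.8
ee_pos: [546.7, 59.4, 163.5]
orientation: [3.064, 0.693, 0.005]
ft_force: [-0.2, 0.1, -0.1]
width: 87.9
grasp_force: 0.0
```

{"name": "move_arm", "arguments": {"steps": [[[-0.9, 0, 0], 0, 0], [[-0.9, 0, 0], 0, 0], [[-0.9, 0, 0], 0, 0], [[-0.5, 0, 0], 0, 0], [[0, 0, 0], 0, 0], [[0, 0, 0], 0, 0]]}}

```text
t: 27.3
ee_pos: [475.4, 25.2, 162.5]
orientation: [3.064, 0.692, 0.003]
ft_force: [-0.4, -0.7, 0.5]
width: 87.6
grasp_force: 0.0
```

Run:
```python
from h import *
for n in ['scene','side']:
    d=cam(n)
    for t,h,z in [('deep_22',80,4),('short_34',40,0),('holder_a',12,0)]:
        for c in cams.cut_out(n,t):
            x,e=fit(d,mbb(c['pixels']),h,z)
            if c['p']>.4 and x[0]<700: print(n,t,x.round(1),round(e,2))
    cv2.imwrite(f'pics/end{n}.png',d['image'][:,:,::-1])
```

```text
scene deep_22 [ 616.3 -301.    30.2] 0.14
scene deep_22 [612.4 -91.   19.1] 0.01
scene deep_22 [630.8  96.1  54.7] 0.71
scene deep_22 [623.4 307.2  45.4] 0.36
scene short_34 [ 511.2 -276.6   43.6] 0.11
scene short_34 [ 436.6 -171.7   32.6] 0.11
scene holder_a [622.  306.2  66.8] 0.21
scene holder_a [639.6  95.5  75.7] 1.75
scene holder_a [618.1 -91.7  42. ] 0.85
scene holder_a [ 612.2 -300.    56.1] 0.24
side deep_22 [611.2 -89.1  20.1] 0.44
side deep_22 [ 617.2 -295.8   31.4] 0.01
side deep_22 [618.6 310.   45.8] 0.32
side holder_a [609.8 -86.4  42.7] 0.92
side holder_a [624.1 104.5  77.1] 1.71
side holder_a [617.5 310.2  67.5] 0.35
side holder_a [ 610.2 -291.5   51.9] 0.66
```

View pics/endside.png

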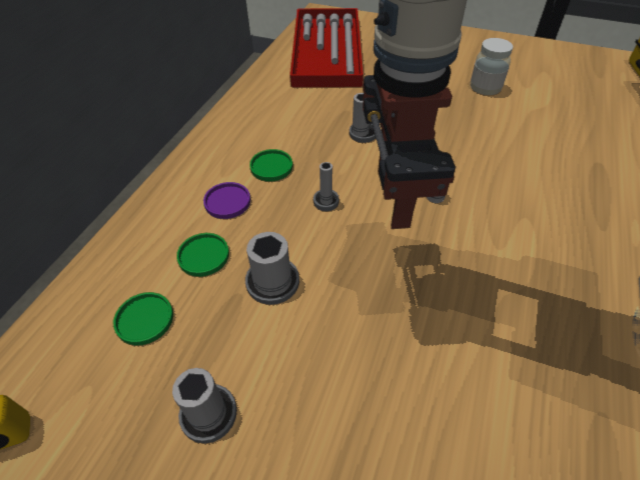

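View pics/endscene.png

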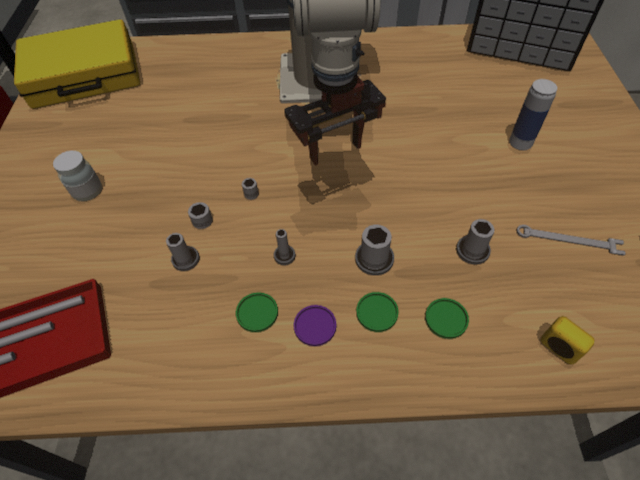

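All four deep sockets stand inside their holders: scene (182,255), (284,248), (375,250) and (476,243). The shorts have not moved. Handing in.

```bash
python3 -c "
from workcell import ctrl
print(ctrl.close_job())"
```

```text
the job is handed in; nothing more can be done
None
```

The four deep sockets stand upright in the holders of their own size, the two short sockets are where they started, and I handed the job in at about 28 s; no verdict came back.

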